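# Turn the grilled corn and hold it up in the tongs

### The arm

A 6-joint arm with a two-finger parallel gripper is mounted at the origin on a cart in front of the work surface, level with it; the furniture and walls round the work are solid. World frame = base frame: x ahead of the robot, y to its left, z up, the work surface at z = 0. Lengths are in mm, angles in rad, forces in N, time in s.
With the tool pointing down it reaches from about 350 to 775 mm from the base axis. Payload 7.3 kg.
Tool frame: the origin (TCP) lies between the finger pads; the fingertips stand 22 mm ahead of it and the grasp point (between the pads) lies 3 mm ahead of it; z points along the fingers, y is the line along which they close (so a half turn about z gives the same grasp; the last joint's range is limited). The gripper opens to 92 mm and grips with 3 to 60 N. Pads are 19 mm wide; open, the fingers measure 130 mm over their backs; the gripper's body (75 mm by 190 mm) begins 47 mm behind the grasp point.
Start: joints at [-1.25, 0.342, 1.524, -0, 1.275, -0.146], TCP at [236.29, -468.839, 248.741] pointing down, gripper open.
Joint ranges: [-2.53, 2.53], [-0.77, 2.02], [0.04, 2.7], [-1, 4.14], [0.28, 2.66], [-3.11, 3.11]. Speed limits (rad/s): [2.57, 2.57, 3.14, 3.14, 3.14, 3.14].

### API

Orientations are given as a unit quaternion [w, x, y, z].
In Python, from plant import * gives the robot as it stands.
- The arm moves only by the tool apply_moves, never from a script. Its argument "plan" is a list of rows, each a list of 7 numbers: the opening, from -1 (shut) to 1 (fully open), then the shift along the tool's x, y, z as a fraction of full scale, then the turn, a rotation vector about the tool's x, y, z as a fraction of full scale. A call has exactly 8 rows; each row shifts and turns the commanded pose from where the row before left it, along the tool's axes as they then stand; what a row does not reach is not made up. Full scale, the value 1, is 0.8 m for a shift and 4 degrees for a turn. A row lasts 1/10 s, in which the tool goes at most 50 mm and 8.59 degrees, less where a joint would pass 70% of its speed; a pose out of reach is approached as far as the arm can. A call with a number of a shift or a turn outside -1 to 1 is refused whole. A call with a gripper value outside its range is refused whole. The fingers move at their own pace and stop on an object; "grip_force" is the grip in N (left out, the last holds). Time passes only in rows, so rows that do not move let the fingers close, or fill a call up. It gives the time, the measured TCP pose, the force, the opening and the grip force at its end, in the units of the state.
- get_state(): the state, without advancing time (a new reading comes with each control period).
- grab_frame(name): name is "side" or "top" or "wrist"; returns a dict with "frame" (480x640x3 uint8, red, green, blue), "fov_y" (degrees; the focal length in pixels is half the picture's height over the tangent of half this angle, whatever the lens; pixels are square), "cx", "cy" (the principal point, pixels), "T" (4x4, takes a point from camera to world coordinates). Camera axes: x right, y down, z forward; pixel columns grow to the right and rows downward; lengths in mm; the calibration is good to about 2 mm. A picture is of the moment at which its call begins. There is no depth.
- hand_in(): hands the job in; it is judged then, once.
The state is a dict: "time_s": time; "qpos": joint angles; "joint_vel": joint speeds; "effort": joint torques, N m; "position": TCP position; "ee_rot": TCP orientation; "ft_force": force on the tool from outside, world axes, zero at the start; "ft_torque": the same for the moment, N m; "opening": finger opening in mm; "gripper_force": force on a finger pad.
Only numpy, scipy, OpenCV 4.12 (cv2) and the standard library are available. Lean on these libraries where they do the work, as an engineer would, in place of code of your own. Each camera call takes 0.05 s, during which the arm holds its last target. There are 200 camera calls.

### The job

Pick up the kitchen tongs and, without lifting the corn cob, use them to roll it half over across the griddle plate so that its browned underside comes to the top. Then close the tongs on it, lift it straight up at least 10 cm clear of the plate and finish holding it still there, over the plate, browned side up, ready to be buttered. Only the tongs touch the corn, and everything else stays where it is.

Things in the scene. Friction and masses are not known exactly. Their poses are not given: they have to be found in the camera images.
- tongs: steel kitchen tongs with soft black grips, 253 mm long, 33 mm high, 95 g, lying flat on the board, jaws to the back of the range. Two arms on an upright pin, sprung open. This body is the right arm with the pin; origin on the underside, +x from pin to jaws (along the middle line while fully open), z up. Pin at x = -100 mm, grips x = -53 to 31 mm, jaws x = 83 to 123 mm
- tongs_arm (a joint): angle of the left arm against the right, rad: 0 sprung fully open, 0.18 closed on the cob, 0.33 shut. At x = 10 mm the spring pushes the grips apart with 4 N open, 5.5 N on the cob, 7 N shut: a fingers' gap of 51 to 56 mm carries the tongs nearly open, a grip of 20 to 30 N closes them on the cob with 8 to 13 N a jaw
- tongs_grip (a point): a good place to hold the grips, close to the balance point (tongs x = 10 mm, 16.5 mm above the underside; exact while open). The grips are 18 mm high (7.5 to 25.5 mm above the underside); here they measure 60 mm over the outside when open, 40 mm (outer faces parallel) when the jaws hold the cob; the jaws move 1.85 times as far. Lightly held, the tongs may tip nose-up by 3 degrees
- tongs_jaws (a point): middle between the jaws (tongs x = 103 mm, 16.5 mm above the underside; exact while open). Jaws 40 mm long, 33 mm high (0 to 33 mm above the underside), channel-shaped: leaves slope in by 25 degrees above and below mid height and seat a 42 mm bar. Open: 69 mm between the lips, 92 mm over the outside; with the grips held at 53 mm: 56 and 79 mm
- cob: short yellow corn cob, 42 mm thick, 94 mm long with round ends and a stalk stub at its -x end, 60 to 104 g. At the start: origin on its underside, x along it (about along the griddle's x), z up, browned kernels below (-z side). Axes turn with it as it rolls, 21 mm per rad (half a turn 66 mm); pushed slowly it runs on only a few mm, and a gentle side push of the slippery jaws rolls it
- cob_center (a point): middle of the cob, on its long axis; 21 mm above the plate while it lies on it
- griddle: black cast-iron griddle plate, fixed, over two burners; 360 mm (x, towards the back of the range) by 240 mm (y), 14 mm thick, rim 4 mm high and 8 mm wide all round (flat inside: 344 x 224 mm); origin under its centre, at the level of the burner grates. A low loop handle at each short end, not above the plate's top
- board: light wooden board, fixed, over the other two burners; 370 mm (x, towards the back) by 185 mm (y), top 18 mm above the origin, which lies under its centre
- mushroom0: grilling mushroom, cap down, 47 mm wide, 38 mm high, on the plate's back end; origin at its underside; leave it alone
- mushroom1: second mushroom, 42 mm wide, 34 mm high, on the plate's back end; leave it alone
- salt_shaker: glass shaker with grey cap, 44 mm wide, 90 mm high, at the back end of the board; origin under its centre; leave it alone
- pepper_shaker: the other glass shaker of the same size, at the back end of the board; leave it alone
- honey: jar with yellow lid, 64 mm wide, 87 mm high, on the side table left of the range; leave it alone
- spice: spice jar with red cap, 45 mm wide, 106 mm high, on the side table left of the range; leave it alone

How it is judged (in metres and radians):
On the way, in this order (a step that is already met when the one before it is completed fails the run):
1. the tongs are picked up off the board (height (world z) of tongs_grip above 0.055 m and contact force between the fingers and tongs above 1 N), for 0.2 s.
2. the cob, still lying on the plate, is rolled over so that its browned side is on top (angle between cob's own z axis and vertical above 2.2 rad and z of cob_center in the frame of griddle below 0.042 m), for 0.2 s.
At the end, for the whole second after the job is handed in: The cob is held still in the tongs' jaws (over 2 N), its middle over 10 cm above the plate's top and within its outline, browned side within 54 degrees of straight up; the fingers hold the tongs and do not touch the cob; mushrooms, shakers and jars are within 2 cm of where they were (z of cob_center in the frame of griddle above 0.115 m and angle between cob's own z axis and vertical above 2.2 rad and contact force between tongs and cob above 2 N and contact force between the fingers and cob below 0.2 N and contact force between the fingers and tongs above 2 N and x of cob_center in the frame of griddle between -0.18 and 0.18 m and y of cob_center in the frame of griddle between -0.12 and 0.12 m and linear speed of cob below 0.03 m/s and distance of each of mushroom0, mushroom1, salt_shaker, pepper_shaker, honey, spice from where it was at the start of the episode below 0.02 m); the arm keeps its last pose, push and grip.
It fails at once if the fingers or the arm touch the corn (contact force between any of the fingers, the arm and cob above 0.5 N).
It fails at once if the corn is lifted off the plate before it is turned (z of cob_center in the frame of griddle above 0.05 m and angle between cob's own z axis and vertical below 2 rad).
It fails at once if the corn leaves the plate sideways (z of cob_center in the frame of griddle below 0.025 m).
It fails at once if a mushroom, shaker or jar is pushed over 2 cm (distance of any of mushroom0, mushroom1, salt_shaker, pepper_shaker, honey, spice from where it was at the start of the episode above 0.02 m).
It also fails if it takes over 45 s, if anything falls off the work surface, if the arm or the gripper's body presses on something with over 40 N, if the wrist force passes 120 N, or if a joint passes its speed limit or range.

## Working session

There is one attempt and no reset: what is moved stays moved. The work goes in short steps, Python scripts to look and compute and a tool call to move; the robot and the scene stay as the last step left them, time stands still between calls to the robot, and variables do not carry over. Pictures are saved under pics/ and viewed, at most 10 in all, crops included, and the job is handed in when it is done.

Besides the shell and the picture viewer there is one more tool, called after "Emit:" in YAML: its name, and indented under it one key for each argument. apply_moves: Moves the arm, as the interface text tells. Its arguments: {"type":"object","properties":{"plan":{"type":"array"},"grip_force":{"type":"number"}},"required":["plan"]}

```bash
ls; mkdir -p pics
python3 - <<'E'
from plant import *
import cv2,numpy as np
s=get_state(); print(s)
for n in ("top","side"):
    f=grab_frame(n); cv2.imwrite(f"pics/{n}0.png",f["frame"][:,:,::-1]); print(n,f["fov_y"],f["cx"],f["cy"],np.round(f["T"],4).tolist())
E
```

```text
pics
{'time_s': 0.0, 'qpos': array([-1.24997762e+00,  3.42729129e-01,  1.52503530e+00, -6.19151753e-07,
        1.27539171e+00, -1.45973738e-01]), 'joint_vel': array([-0.00015642, -0.00053838, -0.00018687,  0.00045695, -0.00038465,
        0.00017035]), 'effort': array([-1.42010569e-03, -4.31248248e+01, -2.44220603e+01,  7.17214867e-02,
        5.59448591e-02, -1.08560885e-04]), 'position': array([ 236.1736437 , -468.45303027,  248.03523281]), 'ee_rot': array([-7.78728179e-04,  9.72886201e-01,  2.31283006e-01, -6.85495479e-05]), 'ft_force': array([ 0.78396995,  1.04100901, -0.40260982]), 'ft_torque': array([-0.00654387, -0.03644415,  0.01931366]), 'gripper_force': 0.0, 'opening': 91.73898475894322}
top 43.30249878121865 313.568380129962 242.64049316905636 [[0.1195, -0.9665, 0.2271, 328.9333], [-0.9928, -0.1164, 0.0271, -119.0793], [0.0003, -0.2287, -0.9735, 1219.1479], [0.0, 0.0, 0.0, 1.0]]
side 42.557086604839704 321.95015970262364 234.1737766224713 [[-0.3837, 0.548, -0.7433, 1523.3964], [0.9234, 0.2354, -0.3031, 265.8259], [0.0089, -0.8027, -0.5963, 801.5922], [0.0, 0.0, 0.0, 1.0]]
```

View pics/top0.png

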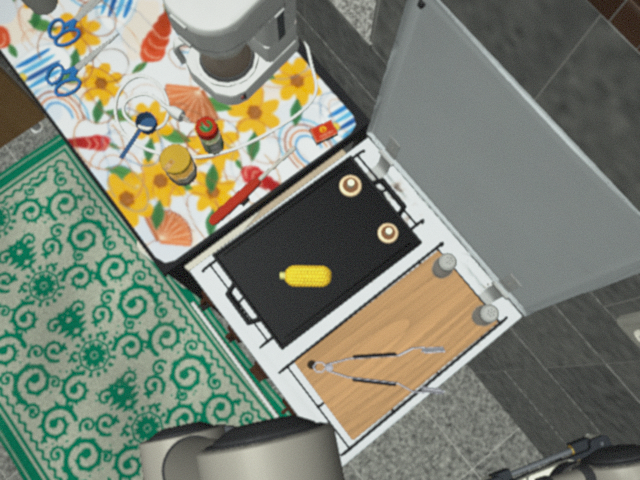

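View pics/side0.png

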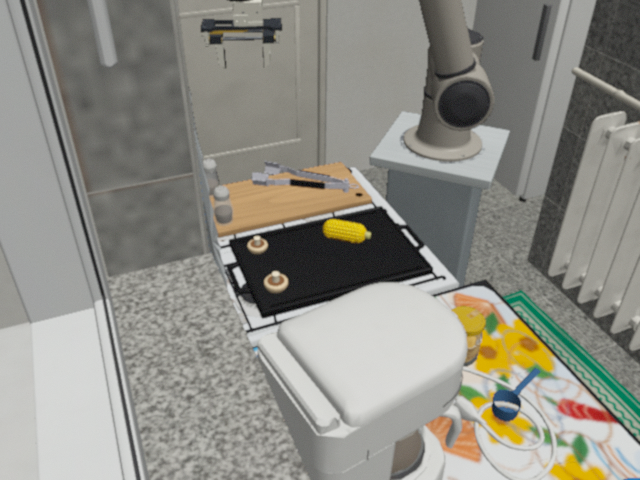

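Top view: the griddle's corners are near (215,258), (357,157), (420,240) and (283,347), and the cob spans about (280–331, 275). The tongs' pin is at about (320,367) and the jaws are near (432,350) and (430,390). Next I'll rectify the view onto the plate plane to measure.

```bash
cat > h.py <<'E'
from plant import *
import cv2,numpy as np
def K(f):
    F=240/np.tan(np.radians(f["fov_y"])/2); return np.array([[F,0,f["cx"]],[0,F,f["cy"]],[0,0,1]])
def proj(f,P):
    P=np.atleast_2d(np.asarray(P,float)); c=(P-f["T"][:3,3])@f["T"][:3,:3]; q=c@K(f).T; return q[:,:2]/q[:,2:]
def unproj(f,uv,z):
    uv=np.atleast_2d(np.asarray(uv,float)); d=np.c_[uv,np.ones(len(uv))]@np.linalg.inv(K(f)).T@f["T"][:3,:3].T
    o=f["T"][:3,3]; return o+d*((z-o[2])/d[:,2])[:,None]
def rect(f,z,x0,x1,y0,y1,s):  # top-down: up=+x, right=-y
    W=np.array([[x1,y1,z],[x1,y0,z],[x0,y0,z],[x0,y1,z]],float)
    w,h=int((y1-y0)*s),int((x1-x0)*s)
    H=cv2.getPerspectiveTransform(proj(f,W).astype(np.float32),np.float32([[0,0],[w,0],[w,h],[0,h]]))
    return cv2.warpPerspective(f["frame"][:,:,::-1],H,(w,h),flags=cv2.INTER_CUBIC)
E
python3 - <<'E'
from h import *
f=grab_frame("top"); g=grab_frame("side")
import pickle; pickle.dump((f,g),open("f0.pkl","wb"))
print(unproj(f,[[215,258],[357,157],[420,240],[283,347]],18))
for n,c in (("top",f),("side",g)):
    hsv=cv2.cvtColor(c["frame"],cv2.COLOR_RGB2HSV)
    m=cv2.inRange(hsv,(20,150,120),(35,255,255))
    k,l,st,ce=cv2.connectedComponentsWithStats(m)
    for i in range(1,k):
        if st[i,4]>200:
            print(n,st[i],ce[i],unproj(c,ce[i],35), cv2.minAreaRect(np.argwhere(l==i)[:,::-1].astype(np.float32)))
im=rect(f,18,370,770,-420,100,1.5)
for x in range(400,770,50): cv2.line(im,(0,int((770-x)*1.5)),(8,int((770-x)*1.5)),(0,0,255),1)
for y in range(-400,100,50): cv2.line(im,(int((100-y)*1.5),0),(int((100-y)*1.5),8),(0,0,255),1)
cv2.imwrite("pics/rect0.png",im)
E
```

```text
[[ 553.46245926  109.00899277   18.        ]
 [ 804.5090165  -154.51699185   18.        ]
 [ 640.66286085 -300.90397651   18.        ]
 [ 393.24443111  -51.29633542   18.        ]]
top [ 73  32  26  22 252] [85.07936508 42.28174603] [[991.34516777 462.39137513  35.        ]] ((85.1153793334961, 41.42308044433594), (15.808956146240234, 23.574758529663086), 56.3099365234375)
top [272  59  42  46 961] [294.99271592  81.07180021] [[954.14678198  -3.98061401  35.        ]] ((295.8766174316406, 82.69021606445312), (43.958648681640625, 38.43212890625), 59.534454345703125)
top [ 82  64  39  41 767] [101.08083442  83.18774446] [[899.44024314 408.2588229   35.        ]] ((100.18460845947266, 82.82307434082031), (35.696258544921875, 39.906131744384766), 15.255120277404785)
top [ 229   88   50   48 1068] [255.6488764  113.40168539] [[869.71323196  69.2636395   35.        ]] ((256.526611328125, 113.43177032470703), (39.552215576171875, 47.902130126953125), 58.17255783081055)
top [137 102  28  22 236] [152.5       110.8559322] [[849.32195069 287.22186656  35.        ]] ((152.09010314941406, 109.39
[... 820 characters left out ...]
62] [344.47900262 229.86745407] [[535.04737469 -86.10368582  35.        ]] ((344.1770935058594, 229.85687255859375), (43.04947280883789, 19.618566513061523), 9.865806579589844)
side [ 453  306  101   67 2851] [504.44159944 343.75447212] [[732.78500778 278.4863864   35.        ]] ((503.10693359375, 338.5228576660156), (66.45008850097656, 99.26535034179688), 89.06080627441406)
side [482 408  41  36 483] [501.02691511 427.34989648] [[903.99970617 301.17176103  35.        ]] ((501.50006103515625, 427.50006103515625), (48.08325958251953, 14.142134666442871), 45.0)
side [550 455  55  25 757] [575.48877147 470.86129458] [[935.69755315 408.06719188  35.        ]] ((577.0, 467.0), (24.0, 54.0), 90.0)
```

View pics/rect0.png

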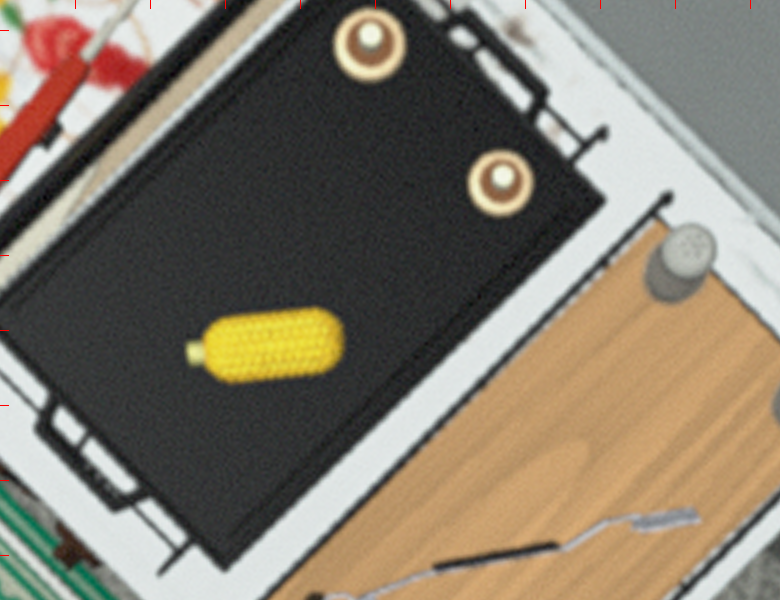

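The plate runs from (390,-50) to (637,-303), yaw ≈ -46°. The cob is near (537,-83) with its stub pointing +y and yaw ≈ -85°. The mushrooms are at about (740,-147) and (650,-233), well clear. Next are the tongs and the height level.

Run:
```python
from h import *
import pickle; f,g=pickle.load(open("f0.pkl","rb"))
def tri(a,b):
    A=[];B=[]
    for c,uv in ((f,a),(g,b)):
        d=np.linalg.inv(K(c))@[*uv,1]; d=c["T"][:3,:3]@d; d/=np.linalg.norm(d); M=np.eye(3)-np.outer(d,d); A.append(M);B.append(M@c["T"][:3,3])
    return np.linalg.lstsq(np.vstack(A),np.hstack(B),rcond=None)[0]
print("cob",tri((307.4,275.5),(344.5,229.9)))
im=rect(f,34.5,280,480,-400,-80,2.4)
im=cv2.convertScaleAbs(im,alpha=1.0)
for x in range(300,480,20): cv2.line(im,(0,int((480-x)*2.4)),(8,int((480-x)*2.4)),(0,0,255),1)
for y in range(-380,-80,20): cv2.line(im,(int((-80-y)*2.4),0),(int((-80-y)*2.4),8),(0,0,255),1)
cv2.imwrite("pics/rect1.png",im)
hsv=cv2.cvtColor(im,cv2.COLOR_BGR2HSV); m=cv2.inRange(hsv,(0,0,0),(179,255,75))
k,l,st,ce=cv2.connectedComponentsWithStats(m)
for i in range(1,k):
    if st[i,4]>150:
        p=np.argwhere(l==i); r=cv2.minAreaRect(np.c_[480-p[:,0]/2.4,-80-p[:,1]/2.4].astype(np.float32)); print(st[i],r)
```

```text
cob [537.3025964  -83.57133308  37.02704884]
[    0     0   145   144 11371] ((450.20831298828125, -109.99998474121094), (59.583335876464844, 59.99999237060547), -0.0)
[   0    0  257  258 1709] ((426.14581298828125, -133.43746948242188), (2.6516611576080322, 150.8494873046875), 45.0)
[ 601  134  167  171 1132] ((389.0401306152344, -364.916015625), (4.308767318725586, 98.7051010131836), 45.21298599243164)
[ 263  176  190   40 1399] ((398.318603515625, -228.88136291503906), (3.9442923069000244, 80.00908660888672), 10.84030818939209)
[ 58 257  25  31 516] ((367.3541564941406, -108.56249237060547), (8.696264266967773, 12.7808837890625), 71.5650634765625)
[273 313 190   8 817] ((348.1249694824219, -233.12496948242188), (2.916686534881592, 78.74998474121094), 0.0)
[ 423  346  138  134 1095] ((308.9583435058594, -283.9583435058594), (5.303300857543945, 79.54953002929688), 45.0)
```

View pics/rect1.png

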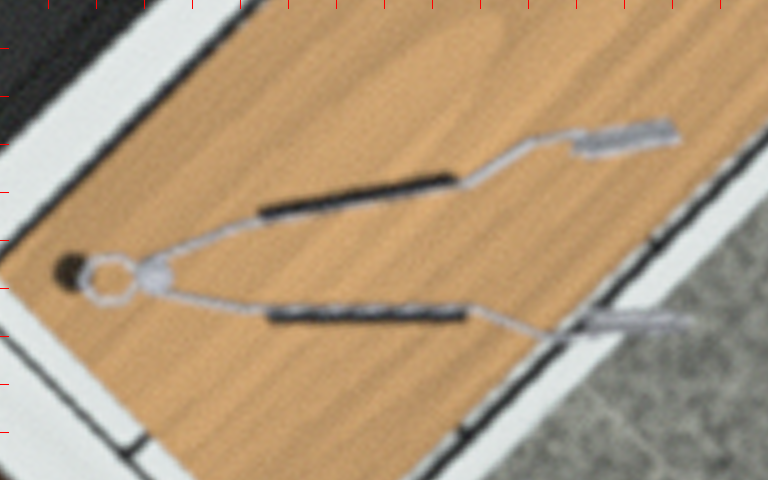

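Rectified view: pin at px (155,278) → (364,-145). The grips run (263–453, 176–216) and (273–463, 313–321), and the mid-jaw is at (384,-344). Pin to jaw is 201 mm against an expected 203, so the tongs' yaw is ≈ -84.5° and tongs_grip is ≈ (375,-252.5). The cob's triangulated height is 37 mm against an expected 35, which fits the 2 mm calibration. First I turn the tool to yaw 95.5°.

Emit:
apply_moves:
  plan:
    - [1, 0, 0, 0, 0, 0, -1]
    - [1, 0, 0, 0, 0, 0, -1]
    - [1, 0, 0, 0, 0, 0, -1]
    - [1, 0, 0, 0, 0, 0, -1]
    - [1, 0, 0, 0, 0, 0, -1]
    - [1, 0, 0, 0, 0, 0, -1]
    - [1, 0, 0, 0, 0, 0, -1]
    - [1, 0, 0, 0, 0, 0, -1]
  grip_force: 15

```text
time_s: 1.0
position: [236.3, -468.7, 248.5]
ee_rot: [-0.0, 0.871, 0.492, 0.0]
ft_force: [0.3, 1.5, -0.2]
opening: 91.9
gripper_force: 0.0
```

Emit:
apply_moves:
  plan:
    - [1, 0, 0, 0, 0, 0, -1]
    - [1, 0, 0, 0, 0, 0, -1]
    - [1, 0, 0, 0, 0, 0, -1]
    - [1, 0, 0, 0, 0, 0, -1]
    - [1, 0, 0, 0, 0, 0, -1]
    - [1, 0, 0, 0, 0, 0, -1]
    - [1, 0, 0, 0, 0, 0, -1]
    - [1, 0, 0, 0, 0, 0, -1]

```text
time_s: 1.8
position: [236.3, -468.7, 248.5]
ee_rot: [-0.0, 0.701, 0.713, 0.0]
ft_force: [-0.2, 0.1, 0.6]
opening: 92.0
gripper_force: 0.0
```

Emit:
apply_moves:
  plan:
    - [1, 0, 0, 0, 0, 0, -1]
    - [1, 0, 0, 0, 0, 0, -0.19]
    - [1, 0.042, 0.033, 0.02, 0, 0, 0]
    - [1, 0.042, 0.033, 0.02, 0, 0, 0]
    - [1, 0.042, 0.033, 0.02, 0, 0, 0]
    - [1, 0.042, 0.033, 0.02, 0, 0, 0]
    - [1, 0.042, 0.033, 0.02, 0, 0, 0]
    - [1, 0.042, 0.033, 0.02, 0, 0, 0]

```text
time_s: 2.6
position: [375.3, -251.5, 152.3]
ee_rot: [0.0, 0.673, 0.74, -0.0]
ft_force: [1.2, -0.6, 0.8]
opening: 91.7
gripper_force: 0.0
```

Run:
```python
from h import *
f=grab_frame("wrist"); im=f["frame"][:,:,::-1].copy()
s=get_state(); print(s["position"],np.round(f["T"],3).tolist())
a=np.radians(-84.5); d=np.array([np.cos(a),np.sin(a),0]); n=np.array([-d[1],d[0],0]); G=np.array([375,-252.5,34.5])
for x,w in ((0,30),(0,-30),(-110,0),(93,0),(93,46),(93,-46)):
    p=proj(f,G+x*d+w*n)[0]; print(x,w,p); cv2.drawMarker(im,tuple(int(v) for v in p),(0,0,255),0,12,1)
cv2.imwrite("pics/w1.png",im)
```

```text
[ 376.3270875  -245.70597026  149.9197762 ] [[0.996, 0.091, 0.024, 368.657], [0.094, -0.961, -0.259, -181.355], [-0.001, 0.261, -0.965, 287.896], [0.0, 0.0, 0.0, 1.0]]
0 30 [363.87705449 243.99994087]
0 -30 [275.82799801 244.12506891]
-110 0 [319.50712167  69.70431656]
93 0 [320.08227329 364.35755622]
93 46 [381.9077113  364.28912787]
93 -46 [258.27680373 364.42596247]
```

View pics/w1.png

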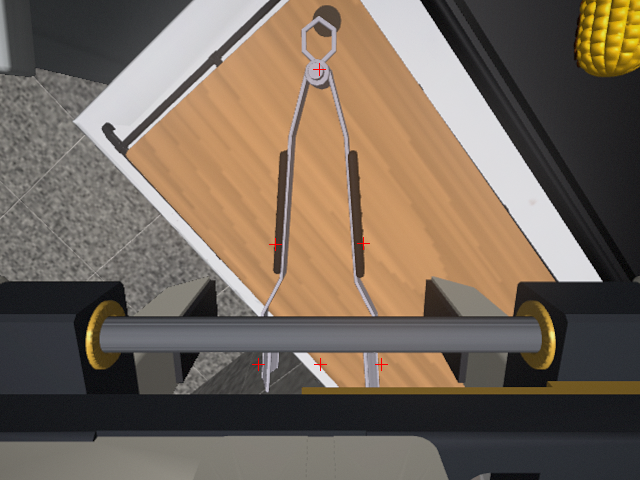

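The predicted marks sit on the grips' outer faces (276 and 364, row 244) and on the pin (319,70), so the pose is confirmed. Next I descend and close to 53 mm.

Emit:
apply_moves:
  plan:
    - [1, 0, 0, 0, 0, 0, 0]
    - [1, 0, 0, 0.02, 0, 0, 0]
    - [1, 0, 0, 0.02, 0, 0, 0]
    - [1, 0, 0, 0.02, 0, 0, 0]
    - [1, 0, 0, 0.02, 0, 0, 0]
    - [1, 0, 0, 0.02, 0, 0, 0]
    - [1, 0, 0, 0.02, 0, 0, 0]
    - [1, 0, 0, 0.01, 0, 0, 0]

```text
time_s: 3.45
position: [374.1, -254.1, 48.1]
ee_rot: [-0.0, 0.673, 0.74, -0.0]
ft_force: [-0.4, 1.3, 0.7]
opening: 91.8
gripper_force: 0.0
```

Emit:
apply_moves:
  plan:
    - [1, 0, 0, 0.005, 0, 0, 0]
    - [1, 0, 0, 0, 0, 0, 0]
    - [0.5, 0, 0, 0, 0, 0, 0]
    - [0.3, 0, 0, 0, 0, 0, 0]
    - [0.15, 0, 0, 0, 0, 0, 0]
    - [0.15, 0, 0, 0, 0, 0, 0]
    - [0.15, 0, 0, 0, 0, 0, 0]
    - [0.15, 0, 0, 0, 0, 0, 0]

```text
time_s: 4.25
position: [373.7, -253.3, 45.0]
ee_rot: [-0.001, 0.672, 0.74, -0.001]
ft_force: [-10.1, -4.6, 6.6]
opening: 54.1
gripper_force: 14.2
```

Emit:
apply_moves:
  plan:
    - [0.15, 0, 0, 0, 0, 0, 0]
    - [0.15, 0, 0, 0, 0, 0, 0]
    - [0.15, 0, 0, 0, 0, 0, 0]
    - [0.15, 0, 0, 0, 0, 0, 0]
    - [0.15, 0, 0, -0.002, 0, 0, 0]
    - [0.15, 0, 0, -0.002, 0, 0, 0]
    - [0.15, 0, 0, -0.002, 0, 0, 0]
    - [0.15, 0, 0, 0, 0, 0, 0]

```text
time_s: 5.05
position: [374.2, -253.5, 49.5]
ee_rot: [0.0, 0.672, 0.74, -0.0]
ft_force: [-3.3, -4.0, -1.9]
opening: 53.0
gripper_force: 7.8
```

Run:
```python
from h import *
f=grab_frame("wrist"); cv2.imwrite("pics/w2.png",f["frame"][:,:,::-1])
s=get_state(); print({k:np.round(s[k],3) for k in ("position","ee_rot","ft_force","ft_torque","opening","gripper_force")})
```

```text
{'position': array([ 374.225, -253.47 ,   49.468]), 'ee_rot': array([ 0.   ,  0.672,  0.74 , -0.   ]), 'ft_force': array([-2.848, -3.236, -2.15 ]), 'ft_torque': array([-0.7  ,  0.532, -0.103]), 'opening': np.float64(52.859), 'gripper_force': np.float64(7.775)}
```

View pics/w2.png

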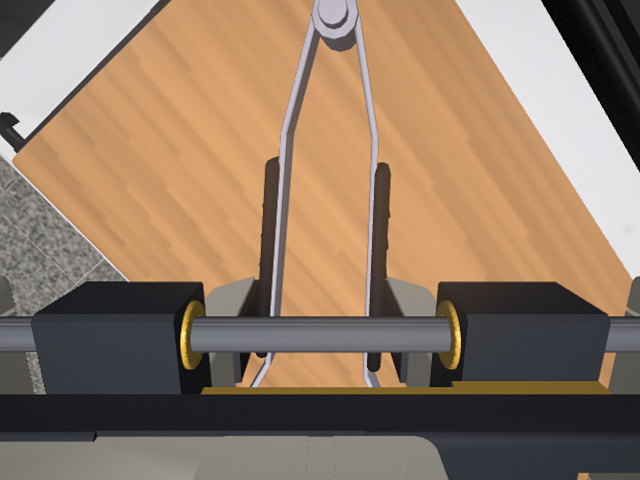

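The tongs are gripped between the pads at 53 mm. The pin at (333,15) shows a slight yaw of the tongs in the grip. I lift gently.

Emit:
apply_moves:
  plan:
    - [0.15, 0, 0, -0.005, 0, 0, 0]
    - [0.15, 0, 0, -0.012, 0, 0, 0]
    - [0.15, 0, 0, -0.018, 0, 0, 0]
    - [0.15, 0, 0, -0.018, 0, 0, 0]
    - [0.15, 0, 0, -0.018, 0, 0, 0]
    - [0.15, 0, 0, -0.018, 0, 0, 0]
    - [0.15, 0, 0, -0.012, 0, 0, 0]
    - [0.15, 0, 0, -0.005, 0, 0, 0]

```text
time_s: 5.9
position: [375.1, -253.1, 135.5]
ee_rot: [0.001, 0.672, 0.74, 0.0]
ft_force: [-0.3, 0.8, -0.6]
opening: 52.9
gripper_force: 4.9
```

Emit:
apply_moves:
  plan:
    - [0.15, 0, 0, 0, 0, 0, 0]
    - [0.15, 0, 0, 0, 0, 0, 0]
    - [0.15, 0, 0, 0, 0, 0, 0]
    - [0.15, 0, 0, 0, 0, 0, 0]
    - [0.15, 0, 0, 0, 0, 0, 0]
    - [0.15, 0, 0, 0, 0, 0, 0]
    - [0.15, 0, 0, 0, 0, 0, 0]
    - [0.15, 0, 0, 0, 0, 0, 0]

```text
time_s: 6.7
position: [374.6, -253.0, 134.3]
ee_rot: [0.0, 0.672, 0.74, -0.0]
ft_force: [-0.3, -0.5, -1.7]
opening: 52.5
gripper_force: 4.9
```

Run:
```python
from h import *
f=grab_frame("wrist"); g=grab_frame("top")
s=get_state(); print({k:np.round(s[k],3) for k in ("position","ee_rot","ft_force","ft_torque","opening","gripper_force")})
a=cv2.resize(g["frame"][200:440,220:470,::-1],None,fx=2,fy=2,interpolation=cv2.INTER_CUBIC)
b=f["frame"][:,200:460,::-1]
cv2.imwrite("pics/w3.png",np.hstack([b,a])) ; print(proj(g,s["position"]-[0,0,3]), proj(f,s["position"]-[0,0,3]))
import pickle; pickle.dump((f,g,s),open("f3.pkl","wb"))
```

```text
{'position': array([ 374.634, -252.993,  134.329]), 'ee_rot': array([ 0.   ,  0.672,  0.74 , -0.   ]), 'ft_force': array([-0.257,  0.624, -1.285]), 'ft_torque': array([ 0.013, -0.058,  0.015]), 'opening': np.float64(53.233), 'gripper_force': np.float64(4.855)}
[[391.91531173 367.5736291 ]] [[320.43133451 320.87467809]]
```

View pics/w3.png

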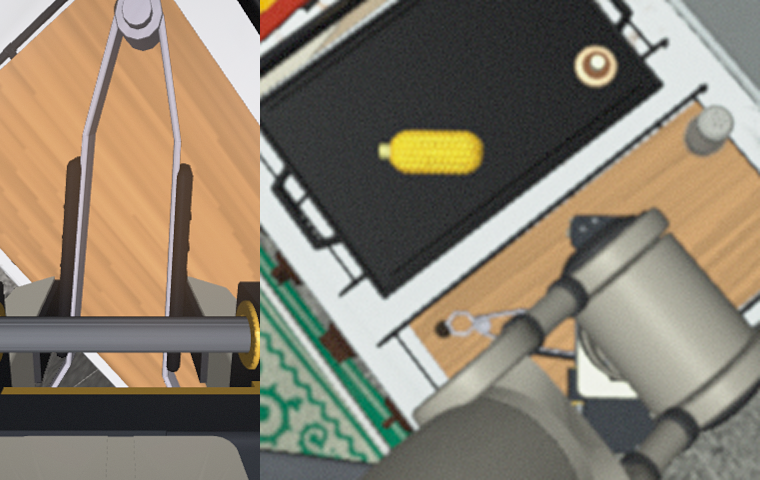

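```bash
cat >> h.py <<'E'
def tongs(f,p,zu):  # p: pin, grip start L,R, grip end L,R pixels (wrist)
    P=unproj(f,p[0],zu+33)[0]; g=[unproj(f,q,zu+25.5)[0] for q in p[1:]]
    a=(g[0]+g[1])/2; b=(g[2]+g[3])/2
    for n,d in (("pin-end",b-P),("start-end",b-a)): print(n,np.hypot(*d[:2]),np.degrees(np.arctan2(d[1],d[0])))
    print(P,a,b,"w",np.linalg.norm(g[0]-g[1]),np.linalg.norm(g[2]-g[3]))
E
python3 - <<'E'
from h import *
import pickle; f,g,s=pickle.load(open("f3.pkl","rb"))
tongs(f,[(337,10),(274,160),(384,167),(264,362),(374,369)],108)
c=g["frame"]; m=cv2.inRange(cv2.cvtColor(c,cv2.COLOR_RGB2HSV),(20,110,100),(38,255,255)); m[:, :270]=0;m[:255]=0;m[300:]=0;m[:,340:]=0
p=np.argwhere(m)[:,::-1].astype(float); W=unproj(g,p,37)[:,:2]; mu=W.mean(0); w,v=np.linalg.eigh(np.cov(W.T)); d=v[:,1]*np.sign(-v[1,1])
print("cob",mu,np.degrees(np.arctan2(d[1],d[0])),np.sqrt(w), np.ptp((W-mu)@d),np.ptp((W-mu)@v[:,0]))
E
```

```text
pin-end 125.24744691596754 -86.97315814067566
start-end 79.72007291809213 -87.01768685889954
[ 369.28990614 -146.42489227  141.        ] [ 371.75579501 -191.88550386  133.5       ] [ 375.90344569 -271.49760734  133.5       ] w 38.29117344712044 44.21272491203139
cob [536.83272511 -82.08984137] -83.25205160652018 [12.17506207 25.43599801] 93.36189528637087 42.375323679541275
```

Run:
```python
from h import *
import pickle; f,g,s=pickle.load(open("f3.pkl","rb"))
tongs(f,[(337,10),(274,160),(384,167),(264,362),(374,369)],101)
b=(unproj(f,(264,362),126.5)+unproj(f,(374,369),126.5))[0]/2
r=lambda a:np.array([np.cos(np.radians(a)),np.sin(np.radians(a))])
J=b[:2]+72*r(-87)-s["position"][:2]; print("jaw rel TCP",J)
R=lambda a:np.array([[np.cos(a),-np.sin(a)],[np.sin(a),np.cos(a)]])
J2=R(np.radians(3.5))@J; T=np.array([537,-83.5])-J2; D=T-s["position"][:2]; print("target TCP",T,"delta",D)
a=95.5+3.5; print("tool x,y",D@r(a), D@np.array([np.sin(np.radians(a)),-np.cos(np.radians(a))]))
```

```text
pin-end 131.78152918616834 -86.97743963906237
start-end 83.81001089689597 -87.01768685889951
[ 369.3646556  -144.44578685  134.        ] [ 371.95294494 -192.34748593  126.5       ] [ 376.31338561 -276.04398815  126.5       ] w 40.255653894789525 46.481003102769016
jaw rel TCP [  5.44792135 -94.95274647]
target TCP [525.76551363  10.94305282] delta [151.13186051 263.935621  ]
tool x,y 237.0439037808084 190.55980419855635
```

Emit:
apply_moves:
  plan:
    - [0.15, 0, 0, 0, 0, 0, -0.87]
    - [0.15, 0.01, 0.008, 0, 0, 0, 0]
    - [0.15, 0.02, 0.016, 0, 0, 0, 0]
    - [0.15, 0.03, 0.024, 0, 0, 0, 0]
    - [0.15, 0.035, 0.028, 0, 0, 0, 0]
    - [0.15, 0.035, 0.028, 0, 0, 0, 0]
    - [0.15, 0.035, 0.028, 0, 0, 0, 0]
    - [0.15, 0.035, 0.028, 0, 0, 0, 0]

```text
time_s: 7.6
position: [476.6, -72.9, 134.4]
ee_rot: [0.0, 0.65, 0.76, 0.0]
ft_force: [0.3, -0.6, -1.9]
opening: 52.7
gripper_force: 4.9
```

Emit:
apply_moves:
  plan:
    - [0.15, 0.035, 0.028, 0, 0, 0, 0]
    - [0.15, 0.03, 0.025, 0, 0, 0, 0]
    - [0.15, 0.02, 0.016, 0, 0, 0, 0]
    - [0.15, 0.011, 0.009, 0, 0, 0, 0]
    - [0.15, 0, 0, 0, 0, 0, 0]
    - [0.15, 0, 0, 0, 0, 0, 0]
    - [0.15, 0, 0, 0, 0, 0, 0]
    - [0.15, 0, 0, 0, 0, 0, 0]

```text
time_s: 8.4
position: [525.4, 9.8, 134.4]
ee_rot: [-0.0, 0.65, 0.76, -0.0]
ft_force: [-0.2, -0.6, -2.3]
opening: 52.9
gripper_force: 4.9
```

Run:
```python
from h import *
f=grab_frame("wrist"); g=grab_frame("top"); h=grab_frame("side")
s=get_state(); print({k:np.round(s[k],3) for k in ("position","ee_rot","ft_force","opening","gripper_force")})
a=cv2.resize(g["frame"][180:380,200:420,::-1],None,fx=2,fy=2,interpolation=cv2.INTER_CUBIC)
b=cv2.resize(h["frame"][150:310,280:460,::-1],None,fx=2,fy=2,interpolation=cv2.INTER_CUBIC)
im=np.zeros((600,800,3),np.uint8); im[:400,:440]=a; im[:320,440:800]=b; im[320:600,540:800]=f["frame"][0:280,200:460,::-1]
for x in(0,):
  pass
cv2.imwrite("pics/m4.png",im)
import pickle; pickle.dump((f,g,h,s),open("f4.pkl","wb"))
```

```text
{'position': array([525.58 ,  10.084, 134.39 ]), 'ee_rot': array([ 0.  ,  0.65,  0.76, -0.  ]), 'ft_force': array([-0.726, -0.095, -0.476]), 'opening': np.float64(52.896), 'gripper_force': np.float64(4.855)}
```

View pics/m4.png

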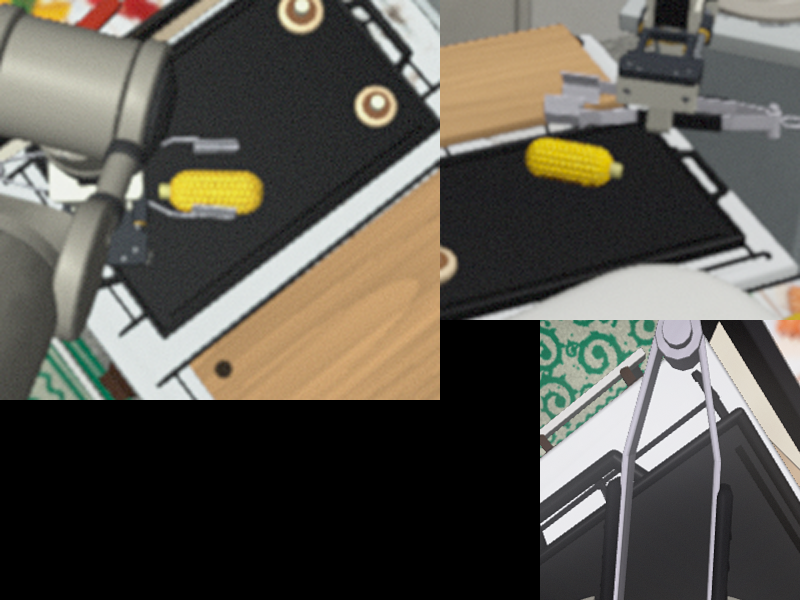

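Run:
```python
from h import *
import pickle; f,g,h,s=pickle.load(open("f4.pkl","rb"))
def tri(a,b):
    A=[];B=[]
    for c,uv in ((g,a),(h,b)):
        d=np.linalg.inv(K(c))@[*uv,1]; d=c["T"][:3,:3]@d; d/=np.linalg.norm(d); M=np.eye(3)-np.outer(d,d); A.append(M);B.append(M@c["T"][:3,3])
    x=np.linalg.lstsq(np.vstack(A),np.hstack(B),rcond=None)[0]; return x,proj(g,x)-a,proj(h,x)-b
print(tri((307.5,252.5),(344,202.5))); print(tri((306.5,286.5),(347.5,190)))
tongs(f,[(337,10),(272,163),(383,167),(262,365),(374,371)],101) # rough
for z in (110,120,130): print(z,unproj(g,[(307.5,252.5),(306.5,286.5)],z).round(1).tolist())
# orientation of the jaws in the top image: upper jaw px
c=g["frame"][245:295,270:335]; m=cv2.inRange(cv2.cvtColor(c,cv2.COLOR_RGB2HSV),(0,0,85),(179,60,255)); k,l,st,ce=cv2.connectedComponentsWithStats(m)
for i in range(1,k):
    if st[i,4]>30: print(st[i],ce[i]+[270,245], cv2.minAreaRect(np.argwhere(l==i)[:,::-1].astype(np.float32)))
```

```text
(array([564.32155119, -79.31305431, 123.93156553]), array([[-0.21978793,  0.04572017]]), array([[-0.20941534, -0.01580663]]))
(array([503.83982207, -89.39810428, 114.95332245]), array([[ 2.25757502, -0.47413831]]), array([[2.05380575, 0.12797233]]))
pin-end 133.05875272919124 -83.74860235415173
start-end 84.5036142172606 -83.515046963506
[513.7305128  117.83903087 134.        ] [518.67539908  69.53440989 126.5       ] [528.21942985 -14.42851224 126.5       ] w 40.618124493693664 47.402150094467025
110 [[567.5, -79.2, 110.0], [503.2, -85.2, 110.0]]
120 [[565.3, -79.6, 120.0], [501.7, -85.5, 120.0]]
130 [[563.2, -79.9, 130.0], [500.1, -85.8, 130.0]]
[ 11   3  39   9 224] [302.72321429 251.62946429] ((30.0, 7.0), (8.0, 38.0), 90.0)
[  4  35  44  10 214] [298.14018692 285.48130841] ((25.400001525878906, 40.20000076293945), (43.51583480834961, 7.14191198348999), 4.763641834259033)
```

Top and wrist views agree: the jaws straddle the cob line to within about 3 mm (jaw mid ≈ (534–536,-83), cob (537,-83.5)). The yaw is matched and the underside is at about z 102. I shift 2 mm and descend in stages.

Emit:
apply_moves:
  plan:
    - [0.15, 0, 0.0025, 0.006, 0, 0, 0]
    - [0.15, 0, 0, 0.01, 0, 0, 0]
    - [0.15, 0, 0, 0.01, 0, 0, 0]
    - [0.15, 0, 0, 0.01, 0, 0, 0]
    - [0.15, 0, 0, 0.01, 0, 0, 0]
    - [0.15, 0, 0, 0.006, 0, 0, 0]
    - [0.15, 0, 0, 0.004, 0, 0, 0]
    - [0.15, 0, 0, 0, 0, 0, 0]

```text
time_s: 9.35
position: [527.5, 11.0, 89.1]
ee_rot: [-0.0, 0.65, 0.76, -0.0]
ft_force: [-0.1, -0.1, -1.5]
opening: 52.6
gripper_force: 4.9
```

Emit:
apply_moves:
  plan:
    - [0.15, 0, 0, 0.005, 0, 0, 0]
    - [0.15, 0, 0, 0.005, 0, 0, 0]
    - [0.15, 0, 0, 0.005, 0, 0, 0]
    - [0.15, 0, 0, 0.005, 0, 0, 0]
    - [0.15, 0, 0, 0.005, 0, 0, 0]
    - [0.15, 0, 0, 0.005, 0, 0, 0]
    - [0.15, 0, 0, 0.005, 0, 0, 0]
    - [0.15, 0, 0, 0, 0, 0, 0]

```text
time_s: 10.15
position: [527.3, 11.0, 60.9]
ee_rot: [-0.0, 0.65, 0.76, -0.0]
ft_force: [0.2, -0.1, -0.7]
opening: 52.7
gripper_force: 4.9
```

Run:
```python
from h import *
f=grab_frame("wrist"); g=grab_frame("top"); h=grab_frame("side")
s=get_state(); print({k:np.round(s[k],3) for k in ("position","ee_rot","ft_force","ft_torque","opening","gripper_force")})
a=cv2.resize(g["frame"][215:335,240:360,::-1],None,fx=3,fy=3,interpolation=cv2.INTER_CUBIC)
b=cv2.resize(h["frame"][170:290,300:440,::-1],None,fx=3,fy=3,interpolation=cv2.INTER_CUBIC)
cv2.imwrite("pics/m5.png",np.hstack([a,b]))
import pickle; pickle.dump((f,g,h,s),open("f5.pkl","wb"))
```

```text
{'position': array([527.771,  10.952,  61.569]), 'ee_rot': array([0.  , 0.65, 0.76, 0.  ]), 'ft_force': array([-0.349, -0.285, -0.87 ]), 'ft_torque': array([-0.03 , -0.08 , -0.056]), 'opening': np.float64(52.632), 'gripper_force': np.float64(4.854)}
```

View pics/m5.png

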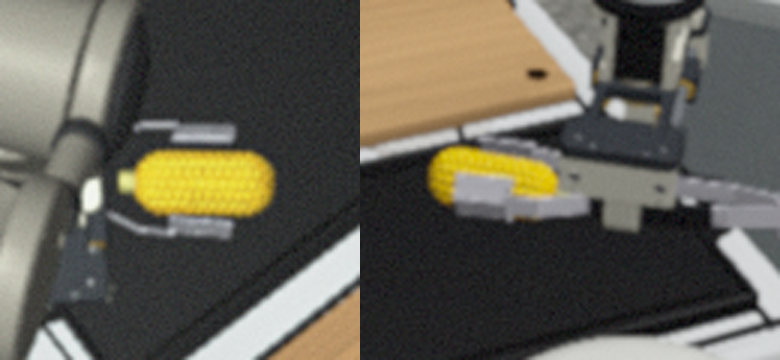

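The jaws straddle the cob evenly (top crop: cob at rows 150–215, jaws at rows 133 and 228), parallel and mid-cob. I lower 7 mm more and start rolling towards +x.

Emit:
apply_moves:
  plan:
    - [0.15, 0, 0, 0.004, 0, 0, 0]
    - [0.15, 0, 0, 0.003, 0, 0, 0]
    - [0.15, 0, 0, 0.002, 0, 0, 0]
    - [0.15, 0, 0, 0, 0, 0, 0]
    - [0.15, 0, 0.002, 0, 0, 0, 0]
    - [0.15, 0, 0.003, 0, 0, 0, 0]
    - [0.15, 0, 0.003, 0, 0, 0, 0]
    - [0.15, 0, 0.003, 0, 0, 0, 0]

```text
time_s: 11.1
position: [536.7, 12.4, 54.4]
ee_rot: [0.0, 0.65, 0.76, 0.0]
ft_force: [0.3, -0.3, -1.0]
opening: 52.5
gripper_force: 4.9
```

Emit:
apply_moves:
  plan:
    - [0.15, -0.0001, 0.003, 0, 0, 0, 0]
    - [0.15, -0.0001, 0.003, 0, 0, 0, 0]
    - [0.15, -0.0001, 0.003, 0, 0, 0, 0]
    - [0.15, -0.0001, 0.003, 0, 0, 0, 0]
    - [0.15, -0.0001, 0.003, 0, 0, 0, 0]
    - [0.15, -0.0001, 0.003, 0, 0, 0, 0]
    - [0.15, -0.0001, 0.003, 0, 0, 0, 0]
    - [0.15, -0.0001, 0.003, 0, 0, 0, 0]

```text
time_s: 11.9
position: [555.6, 14.7, 54.3]
ee_rot: [0.0, 0.65, 0.76, -0.0]
ft_force: [0.4, 0.7, -0.5]
opening: 52.7
gripper_force: 4.9
```

```bash
cat >> h.py <<'E'
def look(tag):
    f=grab_frame("wrist"); g=grab_frame("top"); h=grab_frame("side"); s=get_state()
    import pickle; pickle.dump((f,g,h,s),open(tag+".pkl","wb"))
    print({k:np.round(s[k],2).tolist() for k in ("time_s","position","ft_force","opening","gripper_force")})
    for n,c in (("top",g),("side",h)):
        # cob: saturated warm pixels near the plate, x 480..700, y -160..0
        V=unproj(c,np.argwhere(np.ones((480,640)))[:,::-1],37).reshape(480,640,3)
        q=cv2.cvtColor(c["frame"],cv2.COLOR_RGB2HSV)
        m=(q[...,1]>100)&(q[...,2]>50)&(q[...,0]<40)&(V[...,0]>490)&(V[...,0]<680)&(V[...,1]>-170)&(V[...,1]<-15)
        k,l,st,ce=cv2.connectedComponentsWithStats(m.astype(np.uint8)); 
        if k<2: print(n,"none"); continue
        i=1+np.argmax(st[1:,4]); P=V[l==i][:,:2]; mu=P.mean(0); w,v=np.linalg.eigh(np.cov(P.T)); d=v[:,1]*np.sign(-v[1,1])
        e=(P-mu)@d; hv=np.median(q[l==i],axis=0); u=P-mu; nn=u@np.array([-d[1],d[0]])
        br=(q[l==i][:,0]<20)
        print(n,st[i],"mu",mu.round(1),"yaw",np.degrees(np.arctan2(d[1],d[0])).round(1),"len",np.ptp(e).round(),"wid",np.ptp(nn).round(),"hsv",hv,"brown",br.mean().round(2),"brown side +x" ,nn[br].mean().round(1) if br.any() else None)
E
python3 - <<'E'
from h import *
look("f6")
E
```

```text
{'time_s': 12.05, 'position': [555.55, 14.69, 54.27], 'ft_force': [-0.2, 0.77, -0.11], 'opening': 53.02, 'gripper_force': 4.81}
top [284 254  48  23 913] mu [560.1 -80.3] yaw -84.7 len 94.0 wid 45.0 hsv [ 26. 189. 226.] brown 0.0 brown side +x -16.6
side [319 223  44  23 647] mu [555.3 -87.5] yaw -86.7 len 99.0 wid 75.0 hsv [ 25. 225. 207.] brown 0.01 brown side +x 14.0
```

Emit:
apply_moves:
  plan:
    - [0.15, -0.0001, 0.003, 0, 0, 0, 0]
    - [0.15, -0.0001, 0.003, 0, 0, 0, 0]
    - [0.15, -0.0001, 0.003, 0, 0, 0, 0]
    - [0.15, -0.0001, 0.003, 0, 0, 0, 0]
    - [0.15, -0.0001, 0.003, 0, 0, 0, 0]
    - [0.15, -0.0001, 0.003, 0, 0, 0, 0]
    - [0.15, -0.0001, 0.003, 0, 0, 0, 0]
    - [0.15, -0.0001, 0.003, 0, 0, 0, 0]

```text
time_s: 12.85
position: [574.7, 17.1, 54.3]
ee_rot: [0.0, 0.65, 0.76, -0.0]
ft_force: [-0.2, 0.6, 0.2]
opening: 52.8
gripper_force: 4.9
```

Emit:
apply_moves:
  plan:
    - [0.15, -0.0001, 0.003, 0, 0, 0, 0]
    - [0.15, -0.0001, 0.003, 0, 0, 0, 0]
    - [0.15, -0.0001, 0.003, 0, 0, 0, 0]
    - [0.15, -0.0001, 0.003, 0, 0, 0, 0]
    - [0.15, -0.0001, 0.003, 0, 0, 0, 0]
    - [0.15, -0.0001, 0.003, 0, 0, 0, 0]
    - [0.15, -0.0001, 0.002, 0, 0, 0, 0]
    - [0.15, 0, 0.001, 0, 0, 0, 0]

```text
time_s: 13.65
position: [591.4, 19.1, 54.3]
ee_rot: [0.0, 0.65, 0.76, -0.0]
ft_force: [0.2, 0.3, -0.4]
opening: 52.7
gripper_force: 4.9
```

Run:
```python
from h import *
look("f7")
```

```text
{'time_s': 13.8, 'position': [591.17, 19.15, 54.3], 'ft_force': [-0.66, 0.13, -1.69], 'opening': 52.81, 'gripper_force': 4.81}
top [285 237  48  23 888] mu [594.8 -77.3] yaw -85.8 len 95.0 wid 45.0 hsv [ 23. 188. 166.] brown 0.04 brown side +x -3.7
side [314 233  45  24 695] mu [590.1 -83.4] yaw -88.8 len 99.0 wid 71.0 hsv [ 24. 220. 173.] brown 0.06 brown side +x -20.0
```

```bash
cat >> h.py <<'E'
def prof(tag):
    import pickle; f,g,h,s=pickle.load(open(tag+".pkl","rb"))
    for n,c in (("top",g),("side",h)):
        V=unproj(c,np.argwhere(np.ones((480,640)))[:,::-1],37).reshape(480,640,3)
        q=cv2.cvtColor(c["frame"],cv2.COLOR_RGB2HSV)
        m=(q[...,1]>100)&(q[...,2]>50)&(q[...,0]<40)&(V[...,0]>490)&(V[...,0]<680)&(V[...,1]>-170)&(V[...,1]<-15)
        k,l,st,ce=cv2.connectedComponentsWithStats(m.astype(np.uint8)); i=1+np.argmax(st[1:,4])
        P=V[l==i][:,:2]; u=P-P.mean(0); a=np.radians(-85); nn=u@np.array([-np.sin(a),np.cos(a)]); e=u@np.array([np.cos(a),np.sin(a)])
        for b in range(-24,25,6):
            z=(abs(nn-b)<3)&(abs(e)<35)
            if z.sum()>5: print(n,b,q[l==i][z].mean(0).round(0), c["frame"][l==i][z].mean(0).round(0))
E
python3 - <<'E'
from h import *
prof("f6");print();prof("f7")
E
```

```text
top -24 [ 22. 162. 115.] [115.  95.  40.]
top -18 [ 23. 172. 158.] [158. 136.  52.]
top -12 [ 25. 190. 217.] [217. 193.  56.]
top -6 [ 26. 191. 230.] [230. 209.  58.]
top 0 [ 27. 189. 233.] [233. 215.  60.]
top 6 [ 27. 191. 232.] [232. 212.  58.]
top 12 [ 27. 187. 227.] [227. 208.  60.]
top 18 [ 24. 182. 183.] [183. 156.  50.]
side -24 [ 25. 183. 204.] [204. 180.  57.]
side -18 [ 26. 237. 222.] [222. 197.  16.]
side -12 [ 26. 230. 220.] [220. 194.  22.]
side -6 [ 26. 230. 213.] [213. 186.  21.]
side 0 [ 26. 228. 214.] [214. 188.  23.]
side 6 [ 25. 227. 206.] [206. 179.  22.]
side 12 [ 25. 197. 193.] [193. 167.  44.]
side 18 [ 25. 213. 195.] [195. 168.  32.]
side 24 [ 24. 218. 172.] [172. 144.  25.]

top -24 [ 22. 158. 117.] [117.  98.  43.]
top -18 [ 25. 176. 183.] [183. 161.  56.]
top -12 [ 23. 189. 151.] [151. 126.  39.]
top -6 [ 22. 190. 170.] [170. 138.  43.]
top 0 [ 21. 186. 171.] [171. 136.  45.]
top 6 [ 22. 191. 161.] [161. 130.  40.]
top 12 [ 24. 188. 186.] [186. 161.  48.]
top 18 [ 23. 176. 153.] [153. 130.  45.]
side -24 [ 21. 193. 144.] [144. 113.  33.]
side -18 [ 23. 227. 167.] [167. 135.  18.]
side -12 [ 23. 221. 168.] [168. 135.  22.]
side -6 [ 24. 222. 179.] [179. 149.  23.]
side 0 [ 23. 216. 160.] [160. 130.  24.]
side 6 [ 25. 224. 191.] [191. 165.  23.]
side 12 [ 25. 211. 203.] [203. 175.  35.]
side 18 [ 24. 208. 182.] [182. 154.  33.]
side 24 [ 24. 222. 179.] [179. 151.  23.]
```

Profile check: the brown band lies at -12…+9 mm across the top, so it has turned about 160° and matches pure rolling. I push 7 mm more, back off 6 mm to centre, then close slowly.

Emit:
apply_moves:
  plan:
    - [0.15, 0, 0.003, 0, 0, 0, 0]
    - [0.15, 0, 0.003, 0, 0, 0, 0]
    - [0.15, 0, 0.002, 0, 0, 0, 0]
    - [0.15, 0, 0.001, 0, 0, 0, 0]
    - [0.15, 0, 0, 0, 0, 0, 0]
    - [0.15, 0, -0.003, 0, 0, 0, 0]
    - [0.15, 0, -0.003, 0, 0, 0, 0]
    - [0.15, 0, -0.001, 0, 0, 0, 0]

```text
time_s: 14.6
position: [592.3, 19.3, 54.3]
ee_rot: [-0.0, 0.65, 0.76, -0.0]
ft_force: [-0.5, 0.2, -0.8]
opening: 52.7
gripper_force: 4.8
```

Run:
```python
from h import *
look("f8"); prof("f8")
import pickle; f,g,h,s=pickle.load(open("f8.pkl","rb"))
# jaw edges along the line across the cob's middle, top camera
c=unproj(g,[0,0],37); n=np.array([.9945,.1045,0]); m=np.array([600,-79,37.])
for off in (0,-10):
    P=np.array([m+[0,off,0]+t*n for t in range(-52,54,3)]); uv=proj(g,P).astype(np.float32)
    v=cv2.remap(g["frame"],uv[None,:,0],uv[None,:,1],cv2.INTER_LINEAR)[0]; print([(t,*map(int,p)) for t,p in zip(range(-52,54,3),v)])
```

```text
{'time_s': 14.75, 'position': [592.67, 19.36, 54.37], 'ft_force': [0.08, -0.0, -0.85], 'opening': 52.88, 'gripper_force': 4.87}
top [285 233  48  23 938] mu [600.7 -76.6] yaw -85.9 len 95.0 wid 45.0 hsv [ 23. 188. 163.] brown 0.03 brown side +x 3.5
side [313 235  46  22 635] mu [596.  -84.7] yaw -83.7 len 96.0 wid 71.0 hsv [ 23. 216. 157.] brown 0.06 brown side +x -13.6
top -24 [ 22. 148. 110.] [110.  92.  45.]
top -18 [ 24. 184. 160.] [160. 136.  44.]
top -12 [ 24. 189. 171.] [171. 147.  44.]
top -6 [ 23. 188. 166.] [166. 138.  44.]
top 0 [ 22. 188. 172.] [172. 137.  45.]
top 6 [ 22. 188. 154.] [154. 123.  41.]
top 12 [ 24. 189. 173.] [173. 147.  45.]
top 18 [ 23. 184. 148.] [148. 124.  41.]
top 24 [ 21. 121.  80.] [80. 69. 42.]
side -24 [ 20. 182. 127.] [127.  99.  35.]
side -18 [ 22. 223. 153.] [153. 119.  19.]
side -12 [ 23. 216. 165.] [165. 135.  25.]
side -6 [ 22. 217. 159.] [159. 126.  23.]
side 0 [ 22. 221. 151.] [151. 119.  19.]
side 6 [ 24. 214. 174.] [174. 147.  28.]
side 12 [ 22. 193. 142.] [142. 114.  38.]
side 18 [ 24. 217. 174.] [174. 147.  25.]
side 24 [ 24. 209. 175.
[... 753 characters left out ...]
, (-49, 52, 53, 51), (-46, 49, 50, 50), (-43, 51, 53, 53), (-40, 47, 49, 47), (-37, 57, 58, 58), (-34, 102, 103, 106), (-31, 127, 130, 134), (-28, 134, 135, 141), (-25, 147, 151, 156), (-22, 131, 131, 133), (-19, 123, 103, 60), (-16, 155, 130, 36), (-13, 146, 124, 40), (-10, 135, 107, 37), (-7, 192, 164, 47), (-4, 175, 140, 43), (-1, 149, 113, 36), (2, 194, 155, 42), (5, 181, 143, 41), (8, 149, 111, 37), (11, 186, 157, 50), (14, 177, 150, 42), (17, 143, 122, 38), (20, 137, 120, 41), (23, 76, 66, 41), (26, 55, 54, 54), (29, 102, 106, 105), (32, 142, 145, 150), (35, 165, 166, 172), (38, 149, 153, 158), (41, 115, 118, 122), (44, 63, 63, 66), (47, 47, 49, 46), (50, 49, 44, 46), (53, 43, 43, 45)]
```

The jaws' mid and the cob's mid agree to about 1–2 mm after parallax, and the brown band is on top. I close slowly at 25 N.

Emit:
apply_moves:
  plan:
    - [0.12, 0, 0, 0, 0, 0, 0]
    - [0.08, 0, 0, 0, 0, 0, 0]
    - [0.04, 0, 0, 0, 0, 0, 0]
    - [0, 0, 0, 0, 0, 0, 0]
    - [-0.03, 0, 0, 0, 0, 0, 0]
    - [-0.06, 0, 0, 0, 0, 0, 0]
    - [-0.09, 0, 0, 0, 0, 0, 0]
    - [-0.12, 0, 0, 0, 0, 0, 0]
  grip_force: 25

```text
time_s: 15.55
position: [592.8, 19.4, 54.3]
ee_rot: [0.0, 0.65, 0.76, -0.0]
ft_force: [0.2, -1.2, -0.4]
opening: 41.3
gripper_force: 24.5
```

Emit:
apply_moves:
  plan:
    - [-0.15, 0, 0, 0, 0, 0, 0]
    - [-0.2, 0, 0, 0, 0, 0, 0]
    - [-0.25, 0, 0, 0, 0, 0, 0]
    - [-0.3, 0, 0, 0, 0, 0, 0]
    - [-0.4, 0, 0, 0, 0, 0, 0]
    - [-0.4, 0, 0, 0, 0, 0, 0]
    - [-0.4, 0, 0, 0, 0, 0, 0]
    - [-0.4, 0, 0, 0, 0, 0, 0]

```text
time_s: 16.35
position: [592.8, 19.4, 54.3]
ee_rot: [0.0, 0.65, 0.76, -0.0]
ft_force: [-1.6, 0.4, -1.2]
opening: 41.3
gripper_force: 24.5
```

Run:
```python
from h import *
look("f9"); prof("f9")
```

```text
{'time_s': 16.5, 'position': [592.77, 19.37, 54.3], 'ft_force': [0.66, 0.19, -1.21], 'opening': 40.92, 'gripper_force': 24.53}
top [285 232  48  24 808] mu [603.  -77.1] yaw -85.9 len 95.0 wid 45.0 hsv [ 23. 187. 167.] brown 0.04 brown side +x 5.7
side [312 236  46  23 530] mu [596.9 -89.5] yaw -68.3 len 91.0 wid 73.0 hsv [ 23. 214. 156.] brown 0.08 brown side +x -10.5
top -24 [ 22. 143. 111.] [111.  94.  47.]
top -18 [ 24. 184. 174.] [174. 148.  49.]
top -12 [ 24. 183. 171.] [171. 148.  49.]
top -6 [ 24. 191. 186.] [186. 157.  47.]
top 0 [ 21. 183. 152.] [152. 120.  42.]
top 6 [ 22. 192. 170.] [170. 137.  42.]
top 12 [ 23. 181. 164.] [164. 138.  47.]
top 18 [ 23. 177. 154.] [154. 128.  46.]
top 24 [ 19. 132.  90.] [90. 74. 43.]
side -24 [ 19. 162. 121.] [121.  96.  43.]
side -18 [ 23. 226. 156.] [156. 123.  18.]
side -12 [ 22. 216. 152.] [152. 119.  23.]
side -6 [ 23. 200. 169.] [169. 140.  36.]
side 0 [ 22. 198. 157.] [157. 127.  34.]
side 6 [ 23. 208. 149.] [149. 119.  27.]
side 12 [ 23. 202. 156.] [156. 129.  32.]
side 18 [ 22. 222. 126.] [126.  98.  16.]
side 24 [ 24. 227. 160.] [160. 132.  15.]
```

Closed on the cob (41 mm, 24.5 N). I lift straight up about 125 mm, smoothly.

Emit:
apply_moves:
  plan:
    - [-0.4, 0, 0, -0.002, 0, 0, 0]
    - [-0.4, 0, 0, -0.004, 0, 0, 0]
    - [-0.4, 0, 0, -0.007, 0, 0, 0]
    - [-0.4, 0, 0, -0.011, 0, 0, 0]
    - [-0.4, 0, 0, -0.014, 0, 0, 0]
    - [-0.4, 0, 0, -0.016, 0, 0, 0]
    - [-0.4, 0, 0, -0.016, 0, 0, 0]
    - [-0.4, 0, 0, -0.016, 0, 0, 0]

```text
time_s: 17.3
position: [592.9, 19.4, 124.6]
ee_rot: [0.0, 0.65, 0.76, 0.0]
ft_force: [0.4, -0.6, -1.6]
opening: 41.4
gripper_force: 24.5
```

Emit:
apply_moves:
  plan:
    - [-0.4, 0, 0, -0.016, 0, 0, 0]
    - [-0.4, 0, 0, -0.016, 0, 0, 0]
    - [-0.4, 0, 0, -0.014, 0, 0, 0]
    - [-0.4, 0, 0, -0.011, 0, 0, 0]
    - [-0.4, 0, 0, -0.007, 0, 0, 0]
    - [-0.4, 0, 0, -0.004, 0, 0, 0]
    - [-0.4, 0, 0, -0.002, 0, 0, 0]
    - [-0.4, 0, 0, 0, 0, 0, 0]

```text
time_s: 18.1
position: [592.6, 19.4, 178.9]
ee_rot: [-0.0, 0.65, 0.76, -0.0]
ft_force: [0.2, 0.5, -1.3]
opening: 41.0
gripper_force: 24.5
```

Emit:
apply_moves:
  plan:
    - [-0.4, 0, 0, 0, 0, 0, 0]
    - [-0.4, 0, 0, 0, 0, 0, 0]
    - [-0.4, 0, 0, 0, 0, 0, 0]
    - [-0.4, 0, 0, 0, 0, 0, 0]
    - [-0.4, 0, 0, 0, 0, 0, 0]
    - [-0.4, 0, 0, 0, 0, 0, 0]
    - [-0.4, 0, 0, 0, 0, 0, 0]
    - [-0.4, 0, 0, 0, 0, 0, 0]

```text
time_s: 18.9
position: [592.8, 19.4, 179.1]
ee_rot: [0.0, 0.65, 0.76, -0.0]
ft_force: [-0.2, -0.3, -1.6]
opening: 41.1
gripper_force: 24.5
```

Run:
```python
from h import *
f=grab_frame("wrist"); g=grab_frame("top"); h=grab_frame("side"); s=get_state()
print({k:np.round(s[k],2).tolist() for k in ("time_s","position","ft_force","opening","gripper_force")})
a=cv2.resize(g["frame"][160:310,230:420,::-1],None,fx=2.1,fy=2.1,interpolation=cv2.INTER_CUBIC)
b=cv2.resize(h["frame"][130:280,220:410,::-1],None,fx=2.1,fy=2.1,interpolation=cv2.INTER_CUBIC)
cv2.imwrite("pics/m10.png",np.hstack([a,b]))
```

```text
{'time_s': 19.05, 'position': [592.77, 19.39, 179.12], 'ft_force': [0.11, -0.02, -1.2], 'opening': 41.07, 'gripper_force': 24.46}
```

View pics/m10.png

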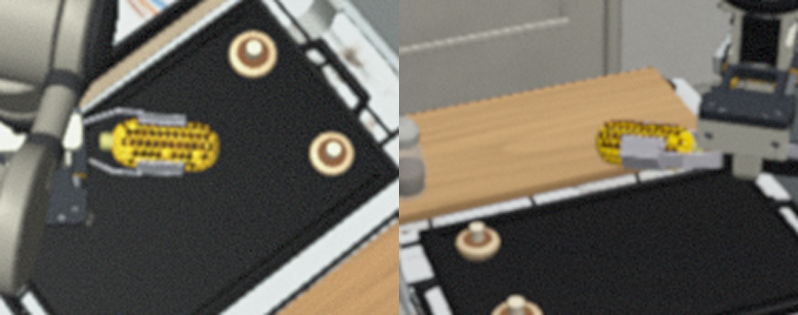

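The picture shows the cob held level between the jaws, browned side up (top crop (165,145)), well above the plate. The mushrooms are untouched, so I'm handing in.

```bash
python3 -c "
from plant import *
print(hand_in())"
```

```text
the job is handed in; nothing more can be done
None
```

The job is handed in at about 19 s: the cob was rolled half over on the plate with the tongs, then lifted about 12 cm and held still over it, browned side up. The hand-in call returned no verdict.

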